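Gauge the drill jig off its end stop and hold it there

TASK

Set the drill jig's distance from its end stop with the steel gauge block: stand the block, hole upward, on the fixture's bed in the one gap between jig and end stop that is wide enough for its 30 mm thickness, roughly mid-way across the bed, and let go of it. Then take hold of the jig and slide it against the block, so that stop, block and jig sit flush together without gaps. Finish while still holding the jig, pressing it towards the block with about 15 N, and do not disturb the jar, the tape roll or the round sensor.

Things in the scene. Friction and masses are not known exactly. Their poses are not given: they have to be found in the camera images.
- fixture: Aluminium fixture plate fixed on the bench, 120 (its x) x 236 (y) x 10 mm high; origin at the centre of its underside; its top, the bed, is 10 mm above the bench. Two steel guide rails, 11 mm wide, 8 mm high above the bed, run along y from -62 to +62 mm, inner faces at x = -40 and +40 mm; the jig lies and slides between them along y, an end stop at either end.
- stop_thin_mid (a point): Centre of the thin end stop, a fixed dark steel bar 90 (x) x 12 (y) x 24 mm high standing on the bed across one end, at y = +101 or -101 mm of the fixture (which end changes); axes parallel to the fixture's. The gap from it to the jig is 38 to 42 mm wide at the start: the only one that takes the gauge block.
- stop_thick_mid (a point): Centre of the thick end stop, a fixed dark steel bar 90 (x) x 34 (y) x 24 mm high standing on the bed across the other end; axes parallel to the fixture's. The gap between it and the jig is only 18 to 22 mm wide at the start.
- jig_boss (a point): Centre of the loose drill jig's raised boss, half-way up it: 25 mm above the jig's underside, 35 mm above the bench as it rests on the bed. The boss is a rectangle 50 (jig's x) x 60 (y) x 14 mm high on top of the jig's plate, its centre 12 mm towards -y from the plate's centre; grip it across its 50 mm (along x). Axes parallel to the jig's, which start parallel to the fixture's.
- jig: The same drill jig, a loose metal plate 76 (x) x 110 (y) x 18 mm high, 0.3 to 0.6 kg, with the boss and, at x = -20 and +20, y = +40 mm, two brass pins 12 mm thick and 14 mm high on top; origin at the centre of the plate's underside (its ends are at y = -55 and +55 mm).
- gauge_mid (a point): Centre, half-way up (15.5 mm above its underside), of the loose gauge block: steel, 30 (its x) x 44 (y) x 30 mm high, a dark hole in its top (z), 0.3 kg; it starts flat on the bench to the robot's right, at any yaw. In the gap its 30 mm lie along the fixture's y. Gripped across its 44 mm (its y), the fingers stay clear of stop and jig.
- gauge: The same gauge block; origin at the centre of its underside.
- jar: Black jar with a lid, 48 mm across, 70 mm high; bystander; origin at the centre of its underside.
- tape: Roll of amber tape lying flat, 60 mm across, 12 mm high; bystander; origin at the centre of its underside.
- sensor: Small round white sensor, 38 mm across, 13 mm high; bystander; origin at the centre of its underside.
- stop_thin: The same thin end stop; origin at the centre of its underside, on the bed.
Mind the look-alikes: they are no part of the job. What is shaped like the jig but blue or red is not meant. What is shaped like the gauge but purple is not meant.

How it is judged (in metres and radians):
On the way:
1. the gauge block stands on the bed in the wide gap, turned with its 30 mm thickness along the gap, and the fingers have let go of it (z of gauge_mid in the frame of fixture between 0.021 and 0.029 m and x of gauge_mid in the frame of fixture between -0.022 and 0.022 m and horizontal distance between gauge_mid and stop_thin_mid below 0.042 m and angle between gauge_mid's own z axis and vertical below 0.08 rad and angle between the x axis of gauge_mid and the y axis of fixture, either way round below 0.3 rad and contact force between the fingers and gauge below 0.1 N), for 0.2 s.
At the end, for the whole second after the job is handed in: Block upright on the bed within 22 mm of mid-width, flush (3 degrees) between thin stop and jig; jig flat and straight (3 degrees); the fingers still press the jig on the block with over 4 N, the block on the thin stop with over 3 N; all at rest (z of gauge_mid in the frame of fixture between 0.021 and 0.029 m and x of gauge_mid in the frame of fixture between -0.022 and 0.022 m and horizontal distance between gauge_mid and stop_thin_mid below 0.042 m and angle between gauge_mid's own z axis and vertical below 0.08 rad and angle between the x axis of gauge_mid and the y axis of fixture, either way round below 0.06 rad and angle between the y axis of jig and the y axis of fixture, either way round below 0.05 rad and angle between jig's own z axis and vertical below 0.05 rad and z of jig_boss in the frame of fixture below 0.038 m and contact force between jig and gauge above 4 N and contact force between gauge and stop_thin above 3 N and contact force between the fingers and jig above 2 N and linear speed of each of gauge, jig below 0.01 m/s); the arm keeps its last pose, push and grip.
It fails at once if the jar is moved more than 15 mm (distance of jar from where it was at the start of the episode above 0.015 m).
It fails at once if the tape roll is moved more than 15 mm (distance of tape from where it was at the start of the episode above 0.015 m).
It fails at once if the sensor is moved more than 15 mm (distance of sensor from where it was at the start of the episode above 0.015 m).
It also fails if it takes over 48 s, if anything falls off the work surface, if the arm or the gripper's body presses on something with over 40 N, if the wrist force passes 120 N, or if a joint passes its speed limit or range.

ROBOT

A 6-joint arm with a two-finger parallel gripper is mounted at the origin on the work surface; the furniture and walls round the work are solid. World frame = base frame: x ahead of the robot, y to its left, z up, the work surface at z = 0. Lengths are in mm, angles in rad, forces in N, time in s.
With the tool pointing down it reaches from about 400 to 825 mm from the base axis. Payload 7 kg.
Tool frame: the origin (TCP) lies between the finger pads; the fingertips stand 22 mm ahead of it and the grasp point (between the pads) lies 3 mm ahead of it; z points along the fingers, y is the line along which they close (so a half turn about z gives the same grasp; the last joint's range is limited). The gripper opens to 85 mm and grips with 20 to 120 N. Pads are 22 mm wide; open, the fingers measure 114 mm over their backs; the gripper's body (76 mm by 85 mm) begins 54 mm behind the grasp point. The pads swing forward as they close: fully open they stand 13 mm farther back than shut.
Start: joints at [-0.934, 0.359, 0.012, 0, -1.224, -0.288], TCP at [230.668, -634.34, 225.102] pointing down, gripper open.
Joint ranges: [-3.07, 3.07], [-1.43, 2.12], [-1.02, 1.25], [-3.03, 1.67], [-3.05, -0], [-3.03, 3.03]. Speed limits (rad/s): [2.39, 2.39, 3.01, 3.14, 3.14, 3.14].

INTERFACE

Orientations are given as a rotation vector (axis times angle).
In Python, from plant import status, viewer, bot, models gives the robot as it stands.
- The arm moves only by the tool jog_arm, never from a script. Its argument "moves" is a list of rows, each an object of numbers: "rx", "ry", "rz": the turn, a rotation vector about the world's x, y, z in units of 180 degrees (1.0 is 180 degrees); "x", "y", "z": the shift along the world's x, y, z in units of 0.12 m (1.0 is 0.12 m); "hand": the gripper command: -1 is shut, 1 is fully open, values between are in proportion. A call has 1 to 20 rows; each row is the pose to reach, as a shift and turn from the pose commanded when the call began, turning the shorter way round; what a row does not reach only later rows make up. A row lasts 1/8 s, in which the tool goes at most 62.5 mm and 10.7 degrees, less where a joint would pass 70% of its speed; a pose out of reach is approached as far as the arm can. A call with a number of a shift or a turn outside -1 to 1 is refused whole. A call with a gripper value outside its range is refused whole. The fingers move at their own pace and stop on an object; "grip_force" is the grip in N (left out, the last holds). Time passes only in rows, so rows that repeat a pose let the fingers close. It gives the time, the measured TCP pose, the force, the opening and the grip force at its end, in the units of the state.
- status.observe(): the state, without advancing time (a new reading comes with each control period).
- viewer.camera(name): name is "scene" or "top"; returns a dict with "pixels" (420x560x3 uint8, red, green, blue), "intrinsics" (3x3 intrinsics, pixels), "eye" and "attitude" of the camera in the world. Camera axes: x right, y down, z forward; pixel columns grow to the right and rows downward; lengths in mm; the calibration is good to about 2 mm. A picture is of the moment at which its call begins. There is no depth.
- bot.close_job(): hands the job in; it is judged then, once.
Trained networks look in the newest picture that a camera, given by its name, has taken for a name from the list of things; names that differ only in an ending like _2 or _b are one class to them, and where a whole thing is asked for, a point or a joint stands for the part that bears it (a point fixed in the world has none). Each returns a list of dicts, best first, with "score" (0 to 1); they miss things now and then, are a little off and sometimes report something else, mostly with a low value. They report only what shows in the picture. A call takes as long as a camera call. They do not tell look-alikes from the thing itself.
- models.recognise(camera, target): "location" ([x, y, z] in mm, in world coordinates, good to about 4 mm: the middle of the surface that is visible of it).
- models.trace(camera, target): "mask" (420x560 bool, what is visible of it).
- models.landmark_of(camera, target): "location" ([x, y, z] in mm, in world coordinates, good to about 4 mm: a listed point, or the origin of a listed thing).
The state is a dict: "time_s": time; "joint_pos": joint angles; "qd": joint speeds; "joint_torque": joint torques, N m; "tool_pos": TCP position; "orientation": TCP orientation; "contact_force": force on the tool from outside, world axes, zero at the start; "wrist_torque": the same for the moment, N m; "grip_width": finger opening in mm; "grip_force": force on a finger pad.
Only numpy, scipy, OpenCV 4.12 (cv2) and the standard library are available. Lean on these libraries where they do the work, as an engineer would, in place of code of your own. Each camera call takes 0.05 s, during which the arm holds its last target. There are 200 camera calls.

## Working session

There is one attempt and no reset: what is moved stays moved. The work goes in short steps, Python scripts to look and compute and a tool call to move; the robot and the scene stay as the last step left them, time stands still between calls to the robot, and variables do not carry over. Pictures are saved under pics/ and viewed, at most 10 in all, crops included, and the job is handed in when it is done.

Besides the shell and the picture viewer there is one more tool, called after ">>>" as name([rows], argument=value, ...), one row to a line, values as JSON. jog_arm: Moves the arm, as the interface text tells. Shifts and turns lie within -1 to 1; 1 stands for 0.12 m of shift or 180 degrees of turn. Its arguments: {"type":"object","properties":{"moves":{"type":"array","items":{"type":"object","properties":{"rx":{"type":"number","minimum":-1,"maximum":1},"ry":{"type":"number","minimum":-1,"maximum":1},"rz":{"type":"number","minimum":-1,"maximum":1},"x":{"type":"number","minimum":-1,"maximum":1},"y":{"type":"number","minimum":-1,"maximum":1},"z":{"type":"number","minimum":-1,"maximum":1},"hand":{"type":"number"}}}},"grip_force":{"type":"number"}},"required":["moves"]}

```bash
mkdir -p pics
cat > h.py <<'E'
import numpy as np, cv2
from scipy.spatial.transform import Rotation as R
from plant import status, viewer, bot, models
def snap(cam, name=None):
    d=viewer.camera(cam)
    if name: cv2.imwrite(f'pics/{name}.png', d['pixels'][:,:,::-1])
    return d
def Rm(d):
    a=np.array(d['attitude'],float); return a if a.shape==(3,3) else R.from_rotvec(a).as_matrix() if a.size==3 else R.from_quat(a).as_matrix()
def proj(d,P):
    c=Rm(d).T@(np.array(P,float)-d['eye']); u=np.array(d['intrinsics'])@c; return u[:2]/u[2]
def back(d,uv,z):
    r=Rm(d)@np.linalg.solve(np.array(d['intrinsics']),[uv[0],uv[1],1]); e=np.array(d['eye']); return e+r*(z-e[2])/r[2]
E
python3 - <<'E'
from h import *
for c in ['scene','top']:
    d=snap(c,c+'0'); print(c,d['eye'],d['attitude'])
    for t in ['gauge_mid','jig_boss','jig','stop_thin_mid','stop_thick_mid','fixture','jar','tape','sensor']:
        for r in models.landmark_of(c,t)[:3]:
            p=r['location']; print(c,t,round(r['score'],2),np.round(p),np.round(proj(d,p)))
E
```

```text
scene [-268.92156143 -618.82735802  569.41322526] [-1.88310629  0.99266621 -0.59175392]
scene gauge_mid 0.97 [ 400. -340.   16.] [358. 286.]
scene gauge_mid 0.68 [516.  70.  12.] [233. 207.]
scene gauge_mid 0.67 [ 476. -326.   15.] [369. 265.]
scene jig_boss 0.98 [339. 117.  28.] [167. 226.]
scene jig_boss 0.88 [514.  56.  34.] [236. 201.]
scene jig_boss 0.63 [ 402. -180.   24.] [290. 255.]
scene jig 0.95 [329. 107.  -1.] [169. 239.]
scene jig 0.91 [ 396. -164.    1.] [282. 264.]
scene jig 0.66 [516.  73.  12.] [232. 207.]
scene stop_thin_mid 0.5 [498. 173.  24.] [198. 195.]
scene stop_thick_mid 0.63 [529. -32.  21.] [268. 213.]
scene stop_thick_mid 0.36 [ 588. -230.   -3.] [351. 235.]
scene fixture 0.94 [512.  72.  -2.] [232. 213.]
scene fixture 0.45 [ 477. -326.   18.] [369. 264.]
scene jar 0.66 [ 696. -304.   -3.] [398. 225.]
scene tape 0.51 [703. -77.  -2.] [320. 199.]
scene sensor 0.65 [ 587. -231.    1.] [351. 234.]
top [ 328.72847682  -81.40609137 1272.62082504] [-2.12865278  2.15922911 -0.14469352]
top gauge_mid 0.88 [ 405. -335.   16.] [396. 255.]
top gauge_mid 0.85 [ 478. -323.   12.] [389. 224.]
top jig_boss 0.87 [336. 117.  25.] [199. 288.]
top jig_boss 0.76 [518.  60.  35.] [223. 208.]
top jig_boss 0.73 [ 403. -184.   24.] [331. 257.]
top jig 0.84 [514.  74.   8.] [219. 211.]
top jig 0.66 [ 398. -169.    2.] [323. 259.]
top jig 0.64 [328. 110.   3.] [203. 291.]
top stop_thin_mid 0.67 [499. 174.  24.] [174. 217.]
top stop_thick_mid 0.81 [523. -24.  21.] [260. 206.]
top stop_thick_mid 0.72 [697. -82.   1.] [284. 135.]
top stop_thick_mid 0.56 [500. 176.  26.] [173. 217.]
top jar 0.62 [ 692. -304.   -0.] [376. 136.]
top sensor 0.47 [ 590. -227.   -5.] [346. 178.]
```

View pics/top0.png

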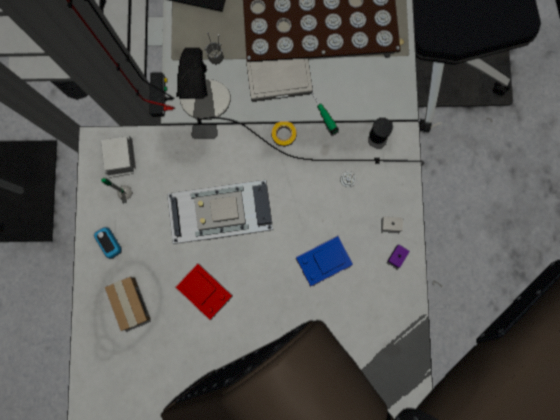

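View pics/scene0.png

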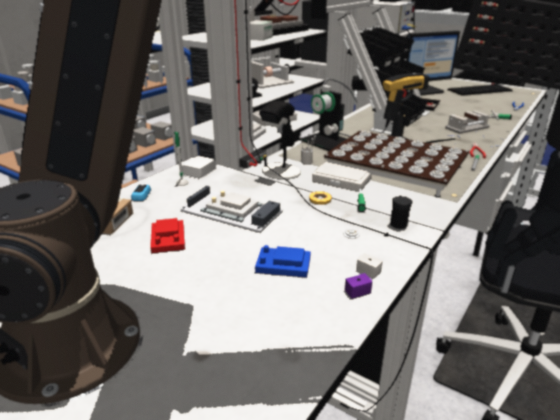

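The top picture shows the gauge candidates: the grey block at (392,224) and a purple one at (398,257). The jig candidates are grey in the fixture at (219,211), blue at (323,260) and red at (203,291). I choose the grey ones. Next I check them in a crop and measure yaw.

Run:
```python
from h import *
d=snap('top')
im=d['pixels'][:,:,::-1]
a=cv2.resize(im[170:255,160:280],None,fx=5,fy=5,interpolation=cv2.INTER_CUBIC)
b=cv2.resize(im[210:240,375:410],None,fx=5,fy=5,interpolation=cv2.INTER_CUBIC)
c=np.zeros((425,790,3),np.uint8); c[:,:600]=a; c[:150,610:785]=b
cv2.imwrite('pics/crop.png',c)
for cam in ['top','scene']:
  if cam=='scene': d=snap('scene')
  for t,z in [('gauge',31),('fixture',10),('stop_thin',34),('stop_thick_mid',34),('jig',28),('tape',12)]:
    for r in models.trace(cam,t)[:3]:
        m=r['mask'].astype(np.uint8)
        pts=np.argwhere(m)[:,::-1].astype(float)
        w=np.array([back(d,p,z)[:2] for p in pts],np.float32)
        print(cam,t,round(r['score'],2),len(pts),pts.mean(0).round(),[np.round(x,1) for x in cv2.minAreaRect(w)])
```

```text
top gauge 0.85 342 [392. 223.] [array([ 476.1, -325.7]), array([50.9, 34.6]), np.float64(89.2)]
top gauge 0.52 324 [398. 256.] [array([ 402.4, -335.9]), array([35. , 50.1]), np.float64(61.2)]
top fixture 0.66 2657 [216. 213.] [array([514.4,  72.8]), array([124.2, 232.4]), np.float64(6.7)]
top stop_thin 0.81 273 [175. 215.] [array([501.8, 170.7]), array([92.4, 16.8]), np.float64(7.3)]
top stop_thick_mid 0.72 563 [262. 203.] [array([525.8, -28.8]), array([91.9, 34.5]), np.float64(8.7)]
top jig 0.92 1551 [220. 210.] [array([513.3,  69.7]), array([ 77.4, 111.5]), np.float64(7.4)]
top jig 0.61 1588 [324. 260.] [array([ 394.2, -168.5]), array([ 76.9, 109.3]), np.float64(25.6)]
top jig 0.59 1674 [203. 291.] [array([330.1, 106.1]), array([112.1,  77.4]), np.float64(45.3)]
top tape 0.92 307 [283. 133.] [array([698. , -81.7]), array([52.5, 56.5]), np.float64(89.1)]
scene gauge 0.95 533 [358. 286.] [array([ 383.5, -345.9]), array([58.5, 61.6]), np.float64(54.7)]
scene gauge 0.87 496 [369. 265.] [array([ 455.5, -334. ]), array([68.8, 56.7]), np.float64(1.3)]
scene fixture 0.89 1072 [225. 215.] [array([508.3,  68.3]), array([136. , 240.4]), np.float64(7.7)]
scene stop_thin 0.78 264 [198. 196.] [array([483.9, 155.5]), array([116.6,  41.1]), np.float64(7.9)]
scene stop_thick_mid 0.64 487 [266. 213.] [array([509.7, -39.9]), array([124.2,  53.2]), np.float64(7.5)]
scene jig 0.98 1484 [283. 261.] [array([ 377. , -180.4]), array([103.7, 108.4]), np.float64(26.3)]
scene jig 0.66 1132 [168. 235.] [array([314.5,  89.1]), array([147.6,  76.2]), np.float64(46.8)]
scene jig 0.65 911 [233. 204.] [array([512.4,  67.9]), array([104.6, 139.8]), np.float64(5.5)]
scene tape 0.74 257 [320. 198.] [array([691.2, -84.9]), array([77.3, 59. ]), np.float64(31.5)]
```

View pics/crop.png

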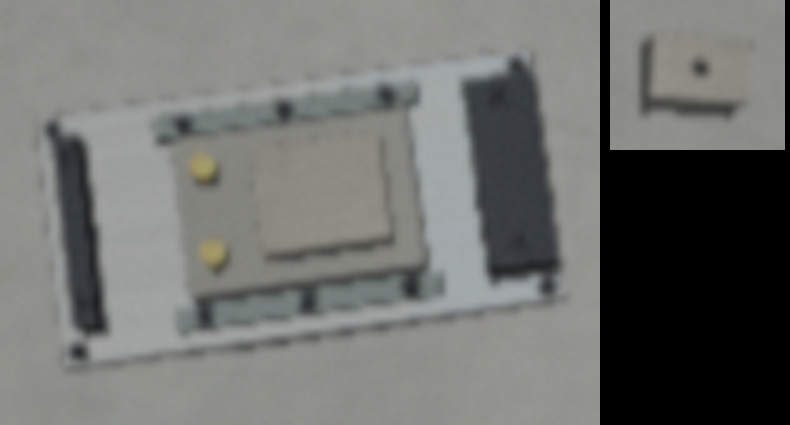

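The crop shows the plain metal jig with its two brass pins to the left, the thin stop on the left with the wide gap beside it, and the grey gauge with its hole up and its long side nearly horizontal. I now work out the gauge yaw and tool yaw.

Run:
```python
from h import *
s=status.observe(); print({k:np.round(v,3) for k,v in s.items()})
M=R.from_rotvec(s['orientation']).as_matrix(); print('tool y yaw',np.degrees(np.arctan2(M[1,1],M[0,1])),'z',M[:,2])
d=snap('top'); f=lambda x,y,ox,cx,cy,z: back(d,(cx+(x-ox)/5-.4,cy+y/5-.4),z)[:2]
ang=lambda v: np.degrees(np.arctan2(v[1],v[0]))%180
g=[f(x,y,610,375,210,31) for x,y in [(653,36),(750,42),(742,105),(648,99)]]
print('gauge',np.mean(g,0),ang(g[1]-g[0]),ang(g[2]-g[3]),ang(g[3]-g[0]),np.linalg.norm(g[1]-g[0]),np.linalg.norm(g[3]-g[0]))
F=[f(x,y,0,160,170,10) for x,y in [(42,117),(530,52),(563,298),(70,367)]]
print('fix',np.mean(F,0),ang(F[0]-F[1]),ang(F[3]-F[2]),ang(F[3]-F[0]),np.linalg.norm(F[1]-F[0]),np.linalg.norm(F[3]-F[0]))
B=[f(x,y,0,160,170,42) for x,y in [(255,147),(378,136),(390,238),(266,249)]]
print('boss',np.mean(B,0),ang(B[0]-B[1]),ang(B[3]-B[0]),np.linalg.norm(B[1]-B[0]),np.linalg.norm(B[3]-B[0]))
T=[f(x,y,0,160,170,34) for x,y in [(60,138),(82,138),(100,330),(75,335)]]
print('thin top',np.mean(T,0),ang(T[2]-T[1]))
```

```text
{'time_s': np.float64(1.7), 'joint_pos': array([-0.934,  0.359,  0.012, -0.   , -1.224, -0.288]), 'qd': array([ 0.   , -0.   ,  0.   , -0.001,  0.   , -0.001]), 'joint_torque': array([ 0.0000e+00, -5.8298e+01,  2.9366e+01,  6.9420e+00, -1.0000e-03,
       -0.0000e+00]), 'tool_pos': array([ 230.672, -634.338,  225.107]), 'orientation': array([-0.545,  3.094,  0.   ]), 'contact_force': array([ 0.413, -0.921, -0.514]), 'wrist_torque': array([-0.005, -0.044, -0.053]), 'grip_force': np.float64(0.0), 'grip_width': np.float64(85.682)}
tool y yaw 109.98590135180395 z [ 7.57526480e-06  1.45483656e-05 -1.00000000e+00]
gauge [ 475.6284721  -326.18632912] 85.56952174162232 85.4791743225774 173.22587289279886 44.37403365820838 29.190801701677014
fix [513.60748113  70.99975535] 96.84865478619074 97.17709091651838 7.189562882024262 231.64549230618837 119.05081061390041
boss [515.83318619  57.62772439] 94.31819296807183 6.3389914256623 56.49566518510762 47.434824080261045
thin top [499.05090045 170.09132517] 6.062893879267762
```

>>> jog_arm([
  {"x":1,"y":1,"rz":-0.136,"hand":1},
  {"x":1,"y":1,"rz":-0.136,"hand":1},
  {"x":1,"y":1,"rz":-0.136,"hand":1},
  {"x":1,"y":1,"rz":-0.136,"hand":1},
])

```text
$.moves[0]: bad value
```

>>> jog_arm([
  {"x":1,"y":1,"z":-0.6,"hand":1},
  {"x":1,"y":1,"z":-0.6,"hand":1},
  {"x":1,"y":1,"z":-0.6,"hand":1},
  {"x":1,"y":1,"z":-0.6,"hand":1},
])

```text
$.moves[0]: bad value
```

>>> jog_arm([
  {"x":0.045,"y":0.573,"z":-0.5,"hand":1},
  {"x":0.045,"y":0.573,"z":-0.5,"hand":1},
  {"x":0.045,"y":0.573,"z":-0.5,"hand":1},
  {"x":0.045,"y":0.573,"z":-0.5,"hand":1},
])

```text
$.moves[0]: bad value
```

Run:
```python
from h import *
s=status.observe(); print({k:np.round(s[k],2) for k in ['time_s','tool_pos','contact_force','grip_width']})
M=R.from_rotvec(s['orientation']).as_matrix(); print('tool y yaw',np.degrees(np.arctan2(M[1,1],M[0,1])),'z',M[:,2])
d=snap('top'); dd=snap('scene')
for n,q in (('top',d),('scene',dd)):
  for r in models.landmark_of(n,'gauge')[:3]: print(n,r['score'],np.round(r['location'],1),proj(q,r['location']).round())
c=lambda q,p:cv2.resize(q['pixels'][:,:,::-1][p[1]-40:p[1]+40,p[0]-40:p[0]+40],(400,400),interpolation=cv2.INTER_CUBIC)
cv2.imwrite('pics/g1.png',np.hstack([c(d,(392,224)),c(dd,(369,255))]))
```

```text
{'time_s': np.float64(1.75), 'tool_pos': array([ 230.67, -634.34,  225.09]), 'contact_force': array([-0.18, -0.4 , -0.2 ]), 'grip_width': np.float64(85.17)}
tool y yaw 109.98553491803806 z [ 3.14769782e-07 -8.25754307e-06 -1.00000000e+00]
top 0.67 [ 404.4 -338.6   -1.7] [396. 256.]
top 0.56 [ 477.1 -328.    -1.5] [390. 225.]
top 0.15 [ 5.896e+02 -2.270e+02 -2.000e-01] [346. 178.]
scene 0.98 [ 474.7 -328.7   -2.7] [369. 273.]
scene 0.55 [ 402.2 -336.4   -2.7] [356. 293.]
```

View pics/g1.png

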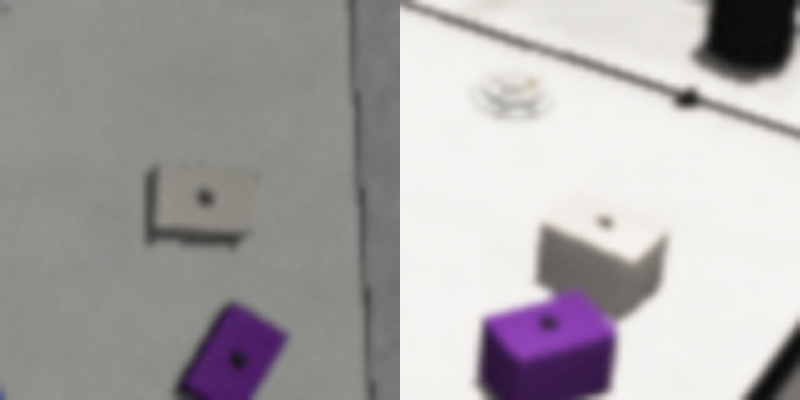

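The moves were refused, so nothing moved; probably every field is needed. The crop shows the grey gauge flat with its hole up, clear of the purple block.

>>> jog_arm([
  {"x":1,"y":1,"z":0,"rx":0,"ry":0,"rz":-0.136,"hand":1},
  {"x":1,"y":1,"z":0,"rx":0,"ry":0,"rz":-0.136,"hand":1},
  {"x":1,"y":1,"z":0,"rx":0,"ry":0,"rz":-0.136,"hand":1},
  {"x":1,"y":1,"z":0,"rx":0,"ry":0,"rz":-0.136,"hand":1},
])

```text
time_s: 2.45
tool_pos: [353.0, -512.2, 225.5]
orientation: [0.118, 3.139, -0.0]
contact_force: [0.1, -0.2, -1.4]
grip_width: 85.4
grip_force: 0.0
```

>>> jog_arm([
  {"x":1,"y":1,"z":-0.6,"rx":0,"ry":0,"rz":0,"hand":1},
  {"x":1,"y":1,"z":-0.6,"rx":0,"ry":0,"rz":0,"hand":1},
  {"x":1,"y":1,"z":-0.6,"rx":0,"ry":0,"rz":0,"hand":1},
  {"x":1,"y":1,"z":-0.6,"rx":0,"ry":0,"rz":0,"hand":1},
])

```text
time_s: 2.95
tool_pos: [471.7, -391.9, 151.0]
orientation: [-0.117, -3.137, -0.002]
contact_force: [-0.2, -0.2, 0.5]
grip_width: 85.5
grip_force: 0.0
```

>>> jog_arm([
  {"x":0.04,"y":0.567,"z":-0.5,"rx":0,"ry":0,"rz":0,"hand":1},
  {"x":0.04,"y":0.567,"z":-0.5,"rx":0,"ry":0,"rz":0,"hand":1},
  {"x":0.04,"y":0.567,"z":-0.5,"rx":0,"ry":0,"rz":0,"hand":1},
  {"x":0.04,"y":0.567,"z":-0.5,"rx":0,"ry":0,"rz":0,"hand":1},
])

```text
time_s: 3.45
tool_pos: [475.9, -327.6, 94.1]
orientation: [0.123, 3.138, -0.001]
contact_force: [0.6, -0.6, 0.2]
grip_width: 85.0
grip_force: 0.0
```

Run:
```python
from h import *
s=status.observe(); print({k:np.round(s[k],2) for k in ['time_s','tool_pos','contact_force','grip_width']})
M=R.from_rotvec(s['orientation']).as_matrix(); print('tool y yaw',np.degrees(np.arctan2(M[1,1],M[0,1])),'z',M[:,2])
dd=snap('scene')
q=dd['pixels'][:,:,::-1][190:310,300:440]
cv2.imwrite('pics/g2.png',cv2.resize(q,None,fx=5,fy=5,interpolation=cv2.INTER_CUBIC))
```

```text
{'time_s': np.float64(3.45), 'tool_pos': array([ 475.94, -327.58,   94.11]), 'contact_force': array([ 0.58, -0.65,  0.22]), 'grip_width': np.float64(85.04)}
tool y yaw 85.5000109595973 z [ 1.26482138e-03 -8.81149221e-04 -9.99998812e-01]
```

View pics/g2.png

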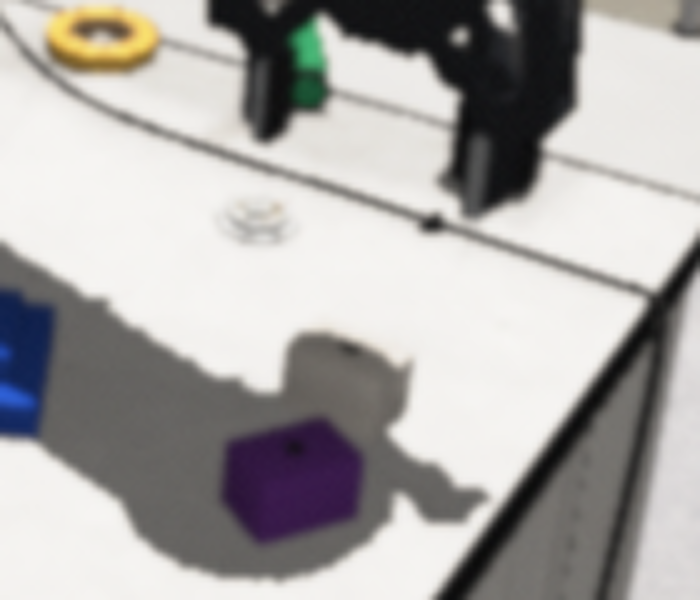

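The fingers at (265,130) and (475,210) straddle the gauge at (345,380) from above, so I descend and grip.

>>> jog_arm([
  {"x":0,"y":0,"z":-0.3,"rx":0,"ry":0,"rz":0,"hand":1},
  {"x":0,"y":0,"z":-0.56,"rx":0,"ry":0,"rz":0,"hand":1},
  {"x":0,"y":0,"z":-0.56,"rx":0,"ry":0,"rz":0,"hand":1},
  {"x":0,"y":0,"z":-0.56,"rx":0,"ry":0,"rz":0,"hand":-1},
  {"x":0,"y":0,"z":-0.56,"rx":0,"ry":0,"rz":0,"hand":-1},
  {"x":0,"y":0,"z":-0.56,"rx":0,"ry":0,"rz":0,"hand":-1},
  {"x":0,"y":0,"z":-0.56,"rx":0,"ry":0,"rz":0,"hand":-1},
  {"x":0,"y":0,"z":-0.56,"rx":0,"ry":0,"rz":0,"hand":-1},
], grip_force=40)

```text
time_s: 4.5
tool_pos: [475.6, -326.3, 26.1]
orientation: [0.123, 3.139, -0.0]
contact_force: [0.3, -0.2, -0.2]
grip_width: 0.3
grip_force: 0.0
```

Run:
```python
from h import *
dd=snap('scene'); d=snap('top')
print(proj(dd,[475.6,-326.3,26]),proj(d,[475.6,-326.3,26]))
c=lambda q,x,y:cv2.resize(q['pixels'][:,:,::-1][y:y+100,x:x+100],(400,400),interpolation=cv2.INTER_CUBIC)
cv2.imwrite('pics/g3.png',np.hstack([c(dd,310,200),c(d,340,180)]))
for n,q in (('top',d),('scene',dd)):
  for r in models.landmark_of(n,'gauge')[:3]: print(n,r['score'],np.round(r['location'],1),proj(q,r['location']).round())
```

```text
[369.15515269 261.01876803] [391.87932617 223.96315805]
top 0.69 [ 401.8 -336.2   -1.2] [395. 257.]
top 0.62 [ 478.4 -327.3   -0.6] [390. 224.]
top 0.57 [ 475.2 -323.9   14.6] [390. 225.]
scene 0.66 [ 406.1 -339.     1.4] [359. 290.]
scene 0.65 [ 474.4 -329.3   -1.8] [369. 273.]
```

View pics/g3.png

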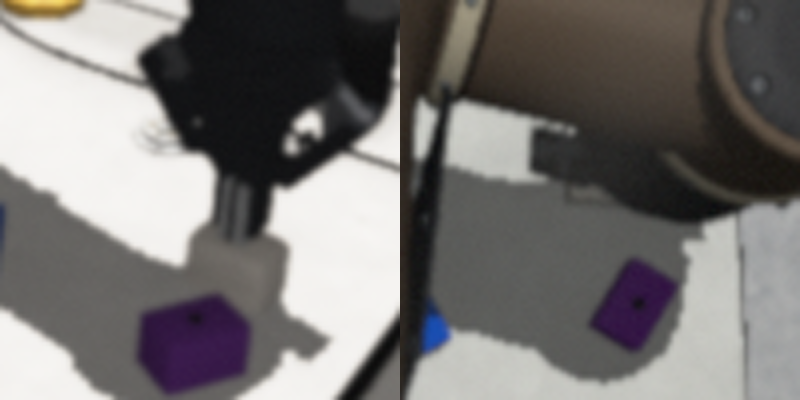

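Run:
```python
from h import *
d=snap('scene')
for z in (94,85,81,72,105,115,125): print('g2',z,proj(d,[475.9,-327.6,z]).round(1))
for z in (4,26,31,40,50): print('g3',z,proj(d,[475.6,-326.3,z]).round(1))
s=status.observe(); print({k:np.round(v,3) for k,v in s.items()})
for n in (359,):
  p=d['pixels']; print(p[225:285:3,368:373].mean((1,2)).round())
```

```text
g2 94 [373.  232.8]
g2 85 [372.6 236.7]
g2 81 [372.4 238.4]
g2 72 [372.  242.2]
g2 105 [373.6 228. ]
g2 115 [374.1 223.6]
g2 125 [374.6 219.2]
g3 4 [368.2 269.8]
g3 26 [369.2 261. ]
g3 31 [369.4 259. ]
g3 40 [369.8 255.3]
g3 50 [370.3 251.2]
{'time_s': np.float64(4.75), 'joint_pos': array([-0.262,  0.403, -0.442, -0.   , -0.726, -1.387]), 'qd': array([ 0.003,  0.   ,  0.002, -0.002,  0.002, -0.001]), 'joint_torque': array([ 3.0000e-03, -5.3130e+01,  2.0728e+01,  4.9000e+00, -2.0000e-03,
        0.0000e+00]), 'tool_pos': array([ 475.481, -326.275,   25.864]), 'orientation': array([-0.123, -3.139, -0.   ]), 'contact_force': array([-0.146,  0.215,  0.513]), 'wrist_torque': array([ 0.003, -0.022,  0.038]), 'grip_force': np.float64(0.0), 'grip_width': np.float64(0.277)}
[ 20.  19.  19.  19.  19.  20.  20.  47.  65.  65.  63.  62.  91. 105.
 107. 104. 103.  96.  66.  55.]
```

>>> jog_arm([
  {"x":0,"y":0,"z":-0.015,"rx":0,"ry":0,"rz":0,"hand":-1},
  {"x":0,"y":0,"z":-0.025,"rx":0,"ry":0,"rz":0,"hand":-1},
])

```text
time_s: 5.0
tool_pos: [475.6, -326.4, 23.8]
orientation: [0.122, 3.139, -0.001]
contact_force: [-5.0, 4.4, 20.6]
grip_width: -0.0
grip_force: 9.9
```

Contact at 20 N confirms that the fingertips are about 28 mm higher than the stated geometry suggests (tips ≈ reported z + 7 when shut). I correct the height for this.

>>> jog_arm([
  {"x":0,"y":0,"z":0.25,"rx":0,"ry":0,"rz":0,"hand":1},
  {"x":0,"y":0,"z":0.25,"rx":0,"ry":0,"rz":0,"hand":1},
  {"x":0,"y":0,"z":0.25,"rx":0,"ry":0,"rz":0,"hand":1},
  {"x":0,"y":0,"z":0.25,"rx":0,"ry":0,"rz":0,"hand":1},
  {"x":0,"y":0,"z":0.25,"rx":0,"ry":0,"rz":0,"hand":1},
  {"x":0,"y":0,"z":0.0,"rx":0,"ry":0,"rz":0,"hand":1},
  {"x":0,"y":0,"z":-0.15,"rx":0,"ry":0,"rz":0,"hand":1},
  {"x":0,"y":0,"z":-0.22,"rx":0,"ry":0,"rz":0,"hand":1},
  {"x":0,"y":0,"z":-0.22,"rx":0,"ry":0,"rz":0,"hand":1},
])

```text
time_s: 6.12
tool_pos: [475.1, -326.2, -4.0]
orientation: [-0.123, -3.138, -0.0]
contact_force: [-0.5, -0.4, 0.4]
grip_width: 85.7
grip_force: 0.0
```

>>> jog_arm([
  {"x":0,"y":0,"z":0,"rx":0,"ry":0,"rz":0,"hand":-1},
  {"x":0,"y":0,"z":0,"rx":0,"ry":0,"rz":0,"hand":-1},
  {"x":0,"y":0,"z":0,"rx":0,"ry":0,"rz":0,"hand":-1},
  {"x":0,"y":0,"z":0,"rx":0,"ry":0,"rz":0,"hand":-1},
  {"x":0,"y":0,"z":0,"rx":0,"ry":0,"rz":0,"hand":-1},
], grip_force=50)

```text
time_s: 6.75
tool_pos: [476.0, -326.5, -2.6]
orientation: [0.123, 3.138, -0.001]
contact_force: [-1.0, 1.1, 6.2]
grip_width: 44.1
grip_force: 52.4
```

Gripped (44.1 mm wide, 52 N). Next I lift and carry it to the gap.

>>> jog_arm([
  {"x":0,"y":0,"z":0.4,"rx":0,"ry":0,"rz":0,"hand":-1},
  {"x":0,"y":0,"z":0.9,"rx":0,"ry":0,"rz":0,"hand":-1},
  {"x":0.05,"y":0.5,"z":0.9,"rx":0,"ry":0,"rz":0.05,"hand":-1},
  {"x":0.1,"y":1,"z":0.9,"rx":0,"ry":0,"rz":0.1,"hand":-1},
  {"x":0.1,"y":1,"z":0.9,"rx":0,"ry":0,"rz":0.141,"hand":-1},
])

```text
time_s: 7.38
tool_pos: [487.4, -202.9, 104.7]
orientation: [-0.583, 3.087, 0.001]
contact_force: [-0.3, -0.5, -2.6]
grip_width: 44.0
grip_force: 53.1
```

>>> jog_arm([
  {"x":0.05,"y":0.35,"z":0,"rx":0,"ry":0,"rz":0.05,"hand":-1},
  {"x":0.05,"y":0.7,"z":0,"rx":0,"ry":0,"rz":0.1,"hand":-1},
  {"x":0.05,"y":1,"z":0,"rx":0,"ry":0,"rz":0.141,"hand":-1},
])

```text
time_s: 7.75
tool_pos: [492.8, -84.9, 104.2]
orientation: [1.24, -2.886, -0.001]
contact_force: [0.7, 0.3, -2.7]
grip_width: 44.0
grip_force: 53.2
```

>>> jog_arm([
  {"x":0.05,"y":0.35,"z":0,"rx":0,"ry":0,"rz":0.05,"hand":-1},
  {"x":0.05,"y":0.7,"z":0,"rx":0,"ry":0,"rz":0.1,"hand":-1},
  {"x":0.05,"y":1,"z":0,"rx":0,"ry":0,"rz":0.141,"hand":-1},
])

```text
time_s: 8.12
tool_pos: [498.9, 35.1, 104.3]
orientation: [1.845, -2.543, -0.001]
contact_force: [1.4, 0.4, -3.0]
grip_width: 44.0
grip_force: 53.2
```

>>> jog_arm([
  {"x":0.025,"y":0.35,"z":0,"rx":0,"ry":0,"rz":0.05,"hand":-1},
  {"x":0.025,"y":0.7,"z":0,"rx":0,"ry":0,"rz":0.1,"hand":-1},
  {"x":0.025,"y":0.95,"z":0,"rx":0,"ry":0,"rz":0.141,"hand":-1},
  {"x":0.025,"y":0.95,"z":0,"rx":0,"ry":0,"rz":0.141,"hand":-1},
])

```text
time_s: 8.62
tool_pos: [502.2, 149.4, 104.2]
orientation: [2.357, -2.077, -0.001]
contact_force: [-0.2, -0.5, -2.4]
grip_width: 44.1
grip_force: 53.3
```

```bash
cat >> h.py <<'E'
def st():
    s=status.observe(); M=R.from_rotvec(s['orientation']).as_matrix()
    print({k:np.round(s[k],2) for k in ['time_s','tool_pos','contact_force','wrist_torque','grip_width','grip_force']},'yaw',round(np.degrees(np.arctan2(M[1,1],M[0,1])),2)); return s
E
python3 - <<'E'
from h import *
st()
d=snap('scene'); e=snap('top')
c=lambda q,x,y,f:cv2.resize(q['pixels'][:,:,::-1][y:y+100,x:x+100],(400,400),interpolation=cv2.INTER_CUBIC)
cv2.imwrite('pics/p1.png',np.hstack([c(d,180,140,4),c(e,150,160,4)]))
E
```

```text
{'time_s': np.float64(8.62), 'tool_pos': array([502.16, 149.44, 104.18]), 'contact_force': array([-0.2 , -0.47, -2.44]), 'wrist_torque': array([-0.07,  0.01, -0.03]), 'grip_width': np.float64(44.14), 'grip_force': np.float64(53.26)} yaw -172.78
```

View pics/p1.png

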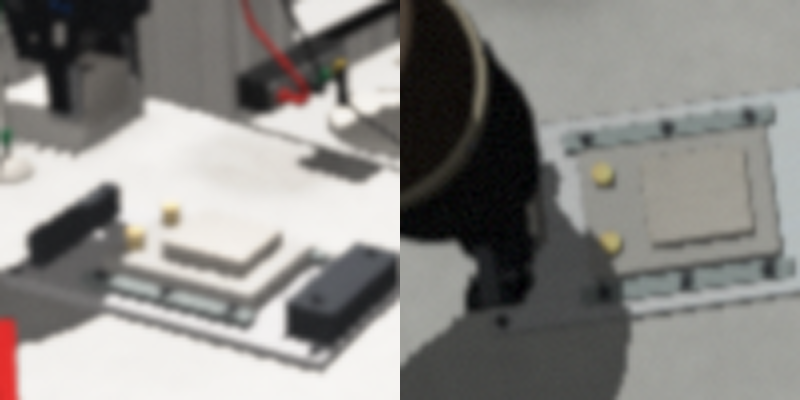

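The scene half shows the block held at crop (105,95) above the gap, and the gap beside the thin stop at (75,225). I lower it to just above the stop and compare.

>>> jog_arm([
  {"x":0,"y":0,"z":-0.3,"rx":0,"ry":0,"rz":0,"hand":-1},
  {"x":0,"y":0,"z":-0.53,"rx":0,"ry":0,"rz":0,"hand":-1},
  {"x":0,"y":0,"z":-0.53,"rx":0,"ry":0,"rz":0,"hand":-1},
])

```text
time_s: 9.1
tool_pos: [500.8, 145.7, 39.1]
orientation: [2.347, -2.081, -0.002]
contact_force: [-0.6, -0.9, -2.5]
grip_width: 43.9
grip_force: 53.1
```

Run:
```python
from h import *
s=st()
d=snap('scene','s2')
for n in ('scene',):
  for t in ('gauge','gauge_mid','stop_thin_mid','jig_boss'):
    for r in models.landmark_of(n,t)[:2]: print(t,round(r['score'],2),np.round(r['location'],1),proj(d,r['location']).round(1))
q=cv2.resize(d['pixels'][:,:,::-1][150:230,170:270],(800,640),interpolation=cv2.INTER_CUBIC)[:600].copy()
th=np.radians(7.1); fx=np.array([np.cos(th),np.sin(th)]); fy=np.array([-fx[1],fx[0]])
def box(c,hx,hy,z0,z1,col):
    P=[[*(np.array(c)+a*hx*fx+b*hy*fy),z] for z in (z0,z1) for a,b in ((-1,-1),(1,-1),(1,1),(-1,1))]
    U=[tuple(int(v) for v in ((proj(d,p)-[170,150]+.5)*8)) for p in P]
    for i in range(4):
        for a,b in ((i,(i+1)%4),(4+i,4+(i+1)%4),(i,i+4)): cv2.line(q,U[a],U[b],col,1)
t=s['tool_pos']
box(t[:2],22,15,t[2]+2.6,t[2]+33.6,(0,0,255))
C=np.array([512.5,72.3])
box(C+101*fy,45,6,10,34,(0,255,0)); box(C,60,118,0,10,(255,255,0)); box(C-1*fy,38,55,10,28,(255,0,255))
cv2.imwrite('pics/p2.png',q)
```

```text
{'time_s': np.float64(9.1), 'tool_pos': array([500.79, 145.69,  39.12]), 'contact_force': array([-0.61, -0.94, -2.51]), 'wrist_torque': array([0.01, 0.03, 0.02]), 'grip_width': np.float64(43.91), 'grip_force': np.float64(53.07)} yaw -173.11
gauge 0.79 [ 403.1 -332.2   -2.2] [354.7 291.4]
gauge 0.66 [500.2 144.6  39.2] [205.9 192.6]
gauge_mid 0.81 [ 404.4 -337.1   15.2] [358.  284.9]
gauge_mid 0.66 [502.4 146.6  58.8] [205.3 185.2]
stop_thin_mid 0.7 [502.4 173.1  23.5] [198.9 194.9]
jig_boss 0.79 [ 398.3 -180.1   27.2] [288.8 255.2]
jig_boss 0.75 [515.5  58.6  34.7] [235.7 200.6]
```

View pics/p2.png

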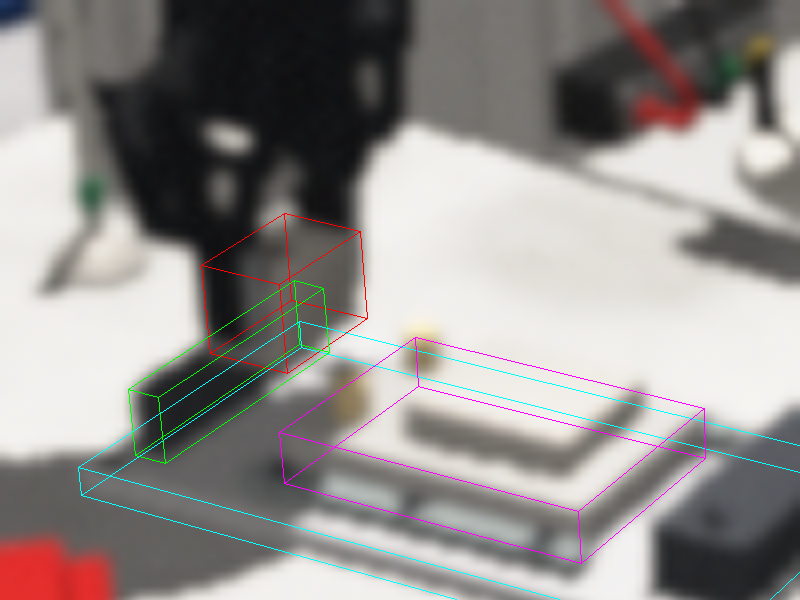

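The overlay fits: block (red) over the gap between the thin stop (green) and the jig (magenta). I lower it.

>>> jog_arm([
  {"x":0,"y":0,"z":0,"rx":0,"ry":0,"rz":0,"hand":-1},
  {"x":0,"y":0,"z":-0.1,"rx":0,"ry":0,"rz":0,"hand":-1},
  {"x":0,"y":0,"z":-0.2,"rx":0,"ry":0,"rz":0,"hand":-1},
  {"x":0,"y":0,"z":-0.27,"rx":0,"ry":0,"rz":0,"hand":-1},
  {"x":0,"y":0,"z":-0.27,"rx":0,"ry":0,"rz":0,"hand":-1},
])

```text
time_s: 9.98
tool_pos: [502.1, 147.5, 7.6]
orientation: [2.352, -2.08, -0.0]
contact_force: [-0.4, 0.8, -3.2]
grip_width: 44.3
grip_force: 53.7
```

>>> jog_arm([
  {"x":0,"y":0,"z":-0.01,"rx":0,"ry":0,"rz":0,"hand":-1},
  {"x":0,"y":0,"z":-0.02,"rx":0,"ry":0,"rz":0,"hand":-1},
  {"x":0,"y":0,"z":-0.02,"rx":0,"ry":0,"rz":0,"hand":-1},
])

```text
time_s: 10.35
tool_pos: [502.4, 147.6, 7.1]
orientation: [-2.354, 2.081, -0.0]
contact_force: [-6.5, -0.9, 13.2]
grip_width: 44.5
grip_force: 55.7
```

>>> jog_arm([
  {"x":0,"y":0,"z":0.01,"rx":0,"ry":0,"rz":0,"hand":0.6},
  {"x":0,"y":0,"z":0.01,"rx":0,"ry":0,"rz":0,"hand":0.6},
  {"x":0,"y":0,"z":0.01,"rx":0,"ry":0,"rz":0,"hand":0.6},
  {"x":0,"y":0,"z":0.01,"rx":0,"ry":0,"rz":0,"hand":0.6},
  {"x":0,"y":0,"z":0.2,"rx":0,"ry":0,"rz":0,"hand":0.6},
  {"x":0,"y":0,"z":0.5,"rx":0,"ry":0,"rz":0,"hand":0.6},
  {"x":0,"y":0,"z":0.8,"rx":0,"ry":0,"rz":0,"hand":0.6},
])

```text
time_s: 11.22
tool_pos: [502.3, 147.5, 102.9]
orientation: [2.353, -2.081, -0.0]
contact_force: [1.0, 1.1, -0.9]
grip_width: 68.3
grip_force: 0.0
```

>>> jog_arm([
  {"x":0.11,"y":-0.4,"z":0,"rx":0,"ry":0,"rz":0,"hand":0.6},
  {"x":0.11,"y":-0.745,"z":0,"rx":0,"ry":0,"rz":0,"hand":0.6},
  {"x":0.11,"y":-0.745,"z":0,"rx":0,"ry":0,"rz":0,"hand":0.6},
])

```text
time_s: 11.6
tool_pos: [515.2, 56.1, 102.0]
orientation: [2.35, -2.084, -0.001]
contact_force: [-0.8, -0.5, 0.3]
grip_width: 68.2
grip_force: 0.0
```

Run:
```python
from h import *
s=st()
d=snap('scene'); e=snap('top')
for n,q in (('scene',d),('top',e)):
  for t in ('gauge_mid','stop_thin_mid','jig_boss'):
    for r in models.landmark_of(n,t)[:3]: print(n,t,round(r['score'],2),np.round(r['location'],1),proj(q,r['location']).round(1))
c=lambda q,x,y:cv2.resize(q['pixels'][:,:,::-1][y:y+80,x:x+80],(400,400),interpolation=cv2.INTER_CUBIC)
cv2.imwrite('pics/p3.png',np.hstack([c(d,185,150),c(e,155,170)]))
```

```text
{'time_s': np.float64(11.6), 'tool_pos': array([515.16,  56.11, 101.98]), 'contact_force': array([-0.83, -0.53,  0.27]), 'wrist_torque': array([ 0.02,  0.  , -0.03]), 'grip_width': np.float64(68.21), 'grip_force': np.float64(0.0)} yaw -173.14
scene gauge_mid 0.81 [ 406.  -337.6   16. ] [358.6 284.2]
scene gauge_mid 0.66 [501.7 151.5  25.1] [204.8 196.5]
scene stop_thin_mid 0.53 [497.8 172.5  24.6] [197.8 195.2]
scene jig_boss 0.96 [ 397.8 -181.5   26.9] [289.3 255.6]
scene jig_boss 0.78 [336.2 118.5  23.2] [166.2 227.7]
scene jig_boss 0.76 [521.5  55.4  33.2] [238.2 200.6]
top gauge_mid 0.8 [ 401.2 -335.    15.7] [396.2 256.6]
top gauge_mid 0.67 [500.3 151.6  22.5] [184.4 216.6]
top stop_thin_mid 0.68 [503.5 175.8  22.3] [174.  215.4]
top jig_boss 0.91 [333.2 115.7  23.2] [199.3 289.3]
top jig_boss 0.85 [ 399.3 -181.9   25.7] [329.8 258.2]
top jig_boss 0.82 [518.4  61.5  38.7] [222.5 207.2]
```

View pics/p3.png

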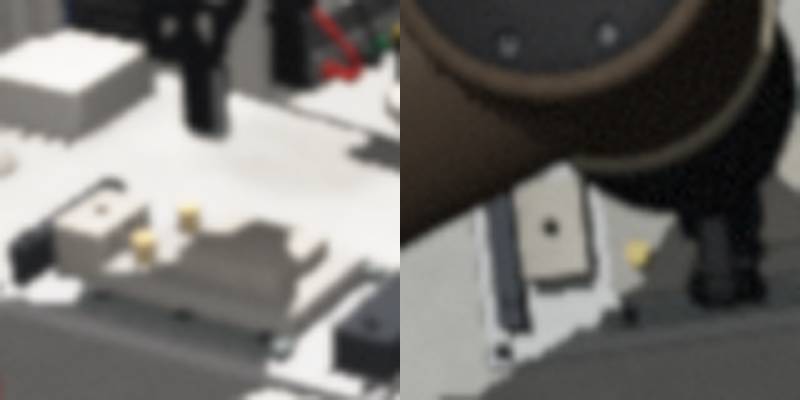

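The block stands hole up in the gap: scene crop (100,210), top crop (550,225). I now descend on the boss.

>>> jog_arm([
  {"x":0,"y":0,"z":-0.3,"rx":0,"ry":0,"rz":0,"hand":0.6},
  {"x":0,"y":0,"z":-0.5,"rx":0,"ry":0,"rz":0,"hand":0.6},
  {"x":0,"y":0,"z":-0.6,"rx":0,"ry":0,"rz":0,"hand":0.6},
  {"x":0,"y":0,"z":-0.625,"rx":0,"ry":0,"rz":0,"hand":0.6},
  {"x":0,"y":0,"z":-0.625,"rx":0,"ry":0,"rz":0,"hand":0.6},
], grip_force=60)

```text
time_s: 12.62
tool_pos: [516.1, 58.6, 27.6]
orientation: [-2.353, 2.08, -0.001]
contact_force: [-0.0, 0.4, -0.6]
grip_width: 68.2
grip_force: 0.0
```

>>> jog_arm([
  {"x":0,"y":0,"z":0,"rx":0,"ry":0,"rz":0,"hand":-1},
  {"x":0,"y":0,"z":0,"rx":0,"ry":0,"rz":0,"hand":-1},
  {"x":0,"y":0,"z":0,"rx":0,"ry":0,"rz":0,"hand":-1},
  {"x":0,"y":0,"z":0,"rx":0,"ry":0,"rz":0,"hand":-1},
], grip_force=60)

```text
time_s: 13.12
tool_pos: [516.4, 58.6, 28.5]
orientation: [-2.352, 2.08, -0.001]
contact_force: [-0.8, -0.1, 6.8]
grip_width: 48.0
grip_force: 60.9
```

```bash
python3 -c "
from h import *
st()"
```

```text
{'time_s': np.float64(13.12), 'tool_pos': array([516.38,  58.6 ,  28.48]), 'contact_force': array([-0.82, -0.13,  6.75]), 'wrist_torque': array([0.14, 0.77, 0.  ]), 'grip_width': np.float64(48.02), 'grip_force': np.float64(60.85)} yaw -172.95
```

>>> jog_arm([
  {"x":0,"y":0,"z":0.006,"rx":0,"ry":0,"rz":0,"hand":-1},
  {"x":-0.002,"y":0.017,"z":0.006,"rx":0,"ry":0,"rz":0,"hand":-1},
  {"x":-0.004,"y":0.033,"z":0.006,"rx":0,"ry":0,"rz":0,"hand":-1},
  {"x":-0.006,"y":0.05,"z":0.006,"rx":0,"ry":0,"rz":0,"hand":-1},
])

```text
time_s: 13.62
tool_pos: [515.4, 63.9, 28.5]
orientation: [2.354, -2.081, 0.001]
contact_force: [0.4, -5.4, 6.4]
grip_width: 47.6
grip_force: 63.0
```

```bash
python3 -c "
from h import *
st(); d=snap('scene')
for r in models.landmark_of('scene','jig_boss')[:3]: print(r['score'],np.round(r['location'],1))
q=d['pixels'][:,:,::-1][150:240,185:285]
cv2.imwrite('pics/p4.png',cv2.resize(q,(640,576),interpolation=cv2.INTER_CUBIC))"
```

```text
{'time_s': np.float64(13.62), 'tool_pos': array([515.36,  63.87,  28.48]), 'contact_force': array([ 0.43, -5.39,  6.43]), 'wrist_torque': array([-2.05, -0.37, -0.02]), 'grip_width': np.float64(47.59), 'grip_force': np.float64(63.02)} yaw -172.96
0.93 [335.4 117.2  25.7]
0.64 [515.   62.3  35.1]
0.61 [ 401.2 -178.9   27. ]
```

View pics/p4.png

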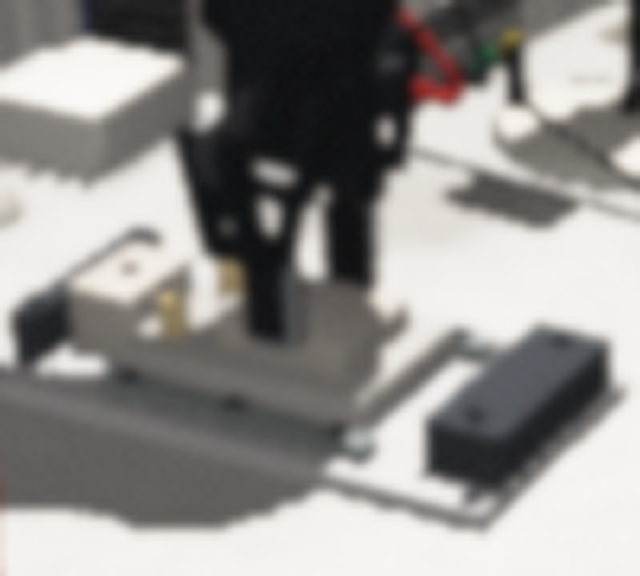

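The jig follows (boss now near y=62) and only a little clearance to the block is left. I continue in small steps, watching the force.

>>> jog_arm([
  {"x":-0.001,"y":0.008,"z":0.004,"rx":0,"ry":0,"rz":0,"hand":-1},
  {"x":-0.002,"y":0.016,"z":0.004,"rx":0,"ry":0,"rz":0,"hand":-1},
  {"x":-0.003,"y":0.024,"z":0.004,"rx":0,"ry":0,"rz":0,"hand":-1},
])

```text
time_s: 14.1
tool_pos: [514.7, 67.0, 28.5]
orientation: [2.353, -2.081, 0.0]
contact_force: [1.5, -6.2, 4.1]
grip_width: 47.7
grip_force: 62.8
```

>>> jog_arm([
  {"x":-0.001,"y":0.008,"z":0.003,"rx":0,"ry":0,"rz":0,"hand":-1},
  {"x":-0.002,"y":0.016,"z":0.003,"rx":0,"ry":0,"rz":0,"hand":-1},
])

```text
time_s: 14.35
tool_pos: [514.1, 69.0, 28.5]
orientation: [2.353, -2.081, -0.0]
contact_force: [1.0, -4.7, 2.0]
grip_width: 47.8
grip_force: 62.5
```

>>> jog_arm([
  {"x":-0.001,"y":0.008,"z":0,"rx":0,"ry":0,"rz":0,"hand":-1},
  {"x":-0.002,"y":0.016,"z":0,"rx":0,"ry":0,"rz":0,"hand":-1},
])

```text
time_s: 14.6
tool_pos: [513.9, 70.2, 28.5]
orientation: [2.352, -2.08, 0.0]
contact_force: [4.4, -13.2, 1.4]
grip_width: 47.4
grip_force: 62.5
```

>>> jog_arm([
  {"x":-0.001,"y":0.006,"z":0,"rx":0,"ry":0,"rz":0,"hand":-1},
  {"x":-0.001,"y":0.006,"z":0,"rx":0,"ry":0,"rz":0,"hand":-1},
  {"x":-0.001,"y":0.006,"z":0,"rx":0,"ry":0,"rz":0,"hand":-1},
])

```text
time_s: 14.98
tool_pos: [513.9, 70.3, 28.6]
orientation: [2.352, -2.08, 0.001]
contact_force: [5.2, -13.4, 2.8]
grip_width: 47.5
grip_force: 62.5
```

```bash
python3 -c "
from h import *
st(); d=snap('scene'); e=snap('top')
for n in ('scene','top'):
  for t in ('gauge_mid','jig_boss','stop_thin_mid'):
    for r in models.landmark_of(n,t)[:3]:
      if 480<r['location'][0]<530: print(n,t,np.round(r['location'],1))
c=lambda q,x,y:cv2.resize(q['pixels'][:,:,::-1][y:y+80,x:x+80],(400,400),interpolation=cv2.INTER_CUBIC)
cv2.imwrite('pics/p5.png',np.hstack([c(d,180,160),c(e,155,170)]))"
```

```text
{'time_s': np.float64(14.98), 'tool_pos': array([513.9 ,  70.26,  28.57]), 'contact_force': array([  5.18, -13.41,   2.79]), 'wrist_torque': array([-4.92, -1.96, -0.12]), 'grip_width': np.float64(47.46), 'grip_force': np.float64(62.46)} yaw -172.98
scene gauge_mid [502.7 153.9  28.5]
scene jig_boss [517.   68.9  32.7]
scene stop_thin_mid [499.5 155.9  27. ]
scene stop_thin_mid [498.8 173.8  24.1]
top jig_boss [516.6  68.8  35. ]
top stop_thin_mid [503.6 175.5  25.9]
```

View pics/p5.png

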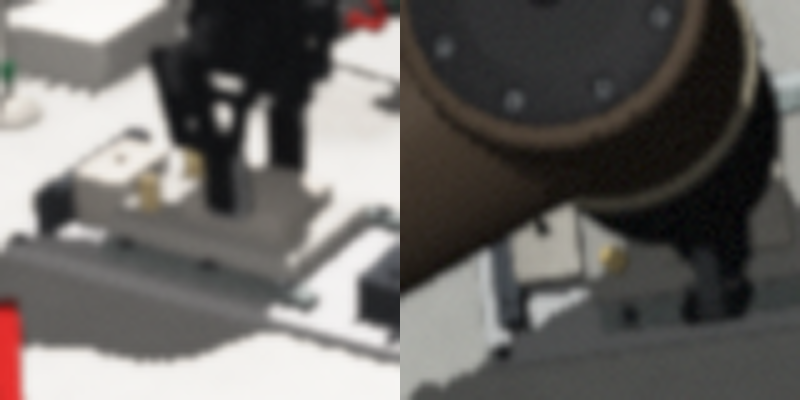

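The block sits between stop and jig with no visible gap, and the tool y matches the closed stack (70.3). I raise the push slightly.

>>> jog_arm([
  {"x":-0.002,"y":0.008,"z":0,"rx":0,"ry":0,"rz":0,"hand":-1},
  {"x":-0.002,"y":0.008,"z":0,"rx":0,"ry":0,"rz":0,"hand":-1},
  {"x":-0.002,"y":0.008,"z":0,"rx":0,"ry":0,"rz":0,"hand":-1},
  {"x":-0.002,"y":0.008,"z":0,"rx":0,"ry":0,"rz":0,"hand":-1},
])

```text
time_s: 15.88
tool_pos: [513.8, 70.4, 28.7]
orientation: [2.351, -2.079, 0.002]
contact_force: [7.5, -18.6, 1.3]
grip_width: 47.5
grip_force: 62.5
```

>>> jog_arm([
  {"x":0,"y":0,"z":0,"rx":0,"ry":0,"rz":0,"hand":-1},
  {"x":0,"y":0,"z":0,"rx":0,"ry":0,"rz":0,"hand":-1},
  {"x":0,"y":0,"z":0,"rx":0,"ry":0,"rz":0,"hand":-1},
])

```text
time_s: 16.25
tool_pos: [513.8, 70.4, 28.7]
orientation: [2.351, -2.079, 0.002]
contact_force: [8.2, -19.7, 1.7]
grip_width: 47.8
grip_force: 62.5
```

```bash
python3 -c "
from h import *
s=st()
if 12<-s['contact_force'][1]<30 and s['grip_force']>30: print(bot.close_job())"
```

```text
{'time_s': np.float64(16.25), 'tool_pos': array([513.82,  70.37,  28.66]), 'contact_force': array([  8.18, -19.67,   1.71]), 'wrist_torque': array([-6.93, -2.82, -0.09]), 'grip_width': np.float64(47.76), 'grip_force': np.float64(62.49)} yaw -172.98
the job is handed in; nothing more can be done
None
```

I handed the job in at 16.3 s, and no verdict was shown: the block stands in the wide gap, the jig is gripped and pressed on it with about 20 N at the wrist (roughly 15 N after friction, my estimate), and I viewed 11 pictures, one over the limit of 10.

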